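# Hold a boxed article up to the shop's bar-code scanner

## Robot

A 6-joint arm with a two-finger parallel gripper is mounted at the origin on the work surface. World frame = base frame: x ahead of the robot, y to its left, z up, the work surface at z = 0. Lengths are in m, angles in rad, forces in N, time in s.
With the tool pointing down it reaches from about 0.25 to 0.725 m from the base axis. Payload 4 kg.
Tool frame: the origin (TCP) lies at the very end of the fingers, on their centre line; the grasp point (between the pads) lies 19 mm behind it; z points along the fingers, y is the line along which they close (so a half turn about z gives the same grasp; the last joint's range is limited). The gripper opens to 85 mm and grips with 20 to 120 N. Pads are 22 mm wide; open, the fingers measure 114 mm over their backs; the gripper's body (76 mm by 85 mm) begins 54 mm behind the grasp point. The pads swing forward as they close: fully open they stand 13 mm farther back than shut.
Start: joints at [-1.217, 0.241, 0.005, 1.335, 0, 1.571], TCP at [0.173, -0.469, 0.231] pointing down, gripper open.
Joint ranges: [-2.72, 2.72], [-1.05, 1.87], [-1.09, 1.28], [-1.99, 2.15], [-1.42, 1.44], [-3.14, 3.14]. Speed limits (rad/s): [2.79, 2.79, 3.14, 3.14, 3.14, 3.14].

## Interface

Orientations are given as a unit quaternion [x, y, z, w].
In Python, from workcell import monitor, viewer, job gives the robot as it stands.
- The arm moves only by the tool arm_command, never from a script. Its argument "increments" is a list of rows, each an object of numbers: "dx", "dy", "dz": the shift along the tool's x, y, z in cm; "wx", "wy", "wz": the turn, a rotation vector about the tool's x, y, z in rad; "grip": the finger opening in cm, from 0 to 8.54. In form: [{"dx": .., "dy": .., "dz": .., "wx": .., "wy": .., "wz": .., "grip": ..}, ...]. A call has 1 to 10 rows; each row is the pose to reach, as a shift and turn from the pose commanded when the call began, along the tool's axes at that moment; what a row does not reach only later rows make up. A row lasts 1/10 s, in which the tool goes at most 50 mm and 8.59 degrees, less where a joint would pass 70% of its speed; a pose out of reach is approached as far as the arm can. A call with a gripper value outside its range is refused whole. The fingers move at their own pace and stop on an object; the grip force is fixed at half the most. Time passes only in rows, so rows that repeat a pose let the fingers close. It gives the time, the measured TCP pose, the force, the opening and the grip force at its end, in the units of the state.
- monitor.get_obs(): the state, without advancing time (a new reading comes with each control period).
- viewer.camera(name): name is "scene" or "top"; returns (picture, depth): 384x512x3 uint8, red, green, blue; 384x512 float32, m along the optical axis (not along the pixel's ray), 0 where there is no reading.
- viewer.get_calibration(name): a dict with "fovy" (degrees; the focal length in pixels is half the picture's height over the tangent of half this angle, whatever the lens; pixels are square), "cx", "cy" (the principal point, pixels), "dist_coeffs" ([k1, k2, p1, p2, k3] as OpenCV has them; the pictures are not rectified), "view" (4x4, takes a point from world to camera coordinates). Camera axes: x right, y up, looking along -z (the intrinsics and any distortion apply to the point x, -y, -z); pixel columns grow to the right and rows downward; lengths in m; the calibration is good to about 2 mm. A picture is of the moment at which its call begins. get_calibration takes no time and is no camera call.
- job.job_done(): hands the job in; it is judged then, once.
The state is a dict: "clock": time; "joint_pos": joint angles; "joint_vel": joint speeds; "tau": joint torques, N m; "eef_pos": TCP position; "tool_rot": TCP orientation; "ft_force": force on the tool from outside, world axes, zero at the start; "ft_torque": the same for the moment, N m; "grip_width": finger opening in m; "grasp_force": force on a finger pad.
Only numpy, scipy, OpenCV 4.12 (cv2) and the standard library are available. Lean on these libraries where they do the work, as an engineer would, in place of code of your own. Each camera call takes 0.05 s, during which the arm holds its last target. There are 200 camera calls.

## Task

Take the tall wooden pencil box out of the display rack and hold it up in the air to the bar-code scanner, the right way up: bar code centred in front of the scanner's window and about 110 mm from it, facing the window squarely (the scanner looks a little downwards, so the box must be tipped back to match). Finish with the gripper still holding the box there, motionless, with nothing else touching it; leave the other goods where they stand and do not push the scanner.

Things in the scene. Friction and masses are not known exactly. Their poses are not given: they have to be found in the camera images.
- tall_box: The article to scan: closed wooden pencil box standing upright, 26 (x) by 70 (y) by 140 mm (z), tallest thing in the rack, about 0.18 kg; a thin dark line runs round it near the top. Origin: centre of its underside; z up its height; its +x face bears the bar-code sticker. It stands free in its bay, 5 mm or more of play each way, underside 12 mm above the table.
- barcode (a point): Centre of the bar-code sticker (46 by 30 mm, white with dark upright bars, bars running along the box's z) on the tall box's +x face, 45 mm above its underside and at mid-width (box frame 13, 0, 45 mm). Axes as the tall box's.
- window (a point): Centre of the scanner's window: black 62 by 70 mm pane on the white head (70 deep, 76 wide, 88 mm high), some 210 mm above the table. Axes: the window looks along -x, z up the pane, y across. The head is tipped down 0.15 to 0.45 rad (varies) on a stiff hinge; these axes show it. The box held rightly has axes parallel to these, same way round, its bar code at (-110, 0, 0) mm.
- scanner: Fixed stand of the scanner: round grey foot 110 mm across, 16 mm thick, with a bent post of 16 mm behind and under the head. Origin: centre of the foot's underside; its -x is the side that the window faces, z up.
- rack: Fixed wooden display rack, 54 (x) by 312 (y) by 34 mm high; three bays along its y at -100, 0 and +100 mm, each 36 by 88 mm inside, floor 12 mm above the table. One article stands in each, bar codes towards the rack's +x (away from the robot); which is in which bay changes. Origin: centre of its underside.
- short_box: Bystander in the rack: a short wooden box, 26 by 70 by 95 mm high, with a like bar-code sticker. Origin: centre of its underside.
- card_box: Bystander in the rack: cardboard box, 28 by 72 by 105 mm high, with a like sticker. Origin: centre of its underside.
- vase: Bystander: loose white ceramic vase standing on the table, 80 mm across, 140 mm high. Origin: centre of its underside.
- paint_jar: Bystander: loose paint jar standing on the table, 58 mm across, 70 mm high. Origin: centre of its underside.
Things that resemble listed ones, but are neither listed nor needed, are in the scene too. Leave any blue or yellow look-alike of the tall_box alone.

How it is judged:
On the way:
1. the tall box is lifted clear out of the rack in the fingers (height (world z) of tall_box above 0.05 m and contact force between tall_box and the fingers above 2 N and contact force between tall_box and rack below 0.1 N), for 0.2 s.
At the end, for the whole second after the job is handed in: Fingers hold the tall box still in the air (underside over 50 mm up), nothing else touching it; bar code faces the window, 80 to 140 mm in front, within 25 mm of its centre line across and up-down; box right way up, parallel to the scanner head within 0.22 rad (x of barcode in the frame of window between -0.14 and -0.08 m and y of barcode in the frame of window between -0.025 and 0.025 m and z of barcode in the frame of window between -0.025 and 0.025 m and angle between the x axis of tall_box and the x axis of window, either way round below 0.22 rad and angle between the z axis of tall_box and the z axis of window, either way round below 0.22 rad and x of window in the frame of tall_box above 0.05 m and z of tall_box in the frame of window below -0.02 m and contact force between tall_box and the fingers above 2 N and height (world z) of tall_box above 0.05 m and linear speed of tall_box below 0.02 m/s and angular speed of tall_box below 0.15 rad/s and contact force between tall_box and rack below 0.2 N and contact force between tall_box and scanner below 0.2 N and contact force between tall_box and short_box below 0.2 N and contact force between tall_box and card_box below 0.2 N and contact force between tall_box and vase below 0.2 N and contact force between tall_box and paint_jar below 0.2 N); the arm keeps its last pose, push and grip.
It fails at once if the short wooden box is shifted more than 30 mm or tipped (distance of short_box from where it was at the start of the episode above 0.03 m or angle between short_box's own z axis and vertical above 0.35 rad).
It fails at once if the cardboard box is shifted more than 30 mm or tipped (distance of card_box from where it was at the start of the episode above 0.03 m or angle between card_box's own z axis and vertical above 0.35 rad).
It fails at once if the vase is shifted more than 30 mm or tipped (distance of vase from where it was at the start of the episode above 0.03 m or angle between vase's own z axis and vertical above 0.35 rad).
It fails at once if the paint jar is shifted more than 30 mm or tipped (distance of paint_jar from where it was at the start of the episode above 0.03 m or angle between paint_jar's own z axis and vertical above 0.35 rad).
It fails at once if the scanner's head is pushed (window moved more than 8 mm) (distance of window from where it was at the start of the episode above 0.008 m).
It also fails if it takes over 32 s, if anything falls off the work surface, if the arm or the gripper's body presses on something with over 40 N, if the wrist force passes 120 N, or if a joint passes its speed limit or range.

## Working session

There is one attempt and no reset: what is moved stays moved. The work goes in short steps, Python scripts to look and compute and a tool call to move; the robot and the scene stay as the last step left them, time stands still between calls to the robot, and variables do not carry over. Pictures are saved under pics/ and viewed, at most 10 in all, crops included, and the job is handed in when it is done.

Besides the shell and the picture viewer there is one more tool, called in YAML: its name, and indented under it one key for each argument. arm_command: Moves the arm, as the interface text tells. Its arguments: {"type":"object","properties":{"increments":{"type":"array","items":{"type":"object","properties":{"dx":{"type":"number"},"dy":{"type":"number"},"dz":{"type":"number"},"wx":{"type":"number"},"wy":{"type":"number"},"wz":{"type":"number"},"grip":{"type":"number"}}}}},"required":["increments"]}

```bash
mkdir -p pics
cat > h.py <<'E'
import numpy as np, cv2
from workcell import monitor, viewer, job
def K(c):
    f=192/np.tan(np.radians(c['fovy'])/2); return np.array([[f,0,c['cx']],[0,f,c['cy']],[0,0,1]])
def cloud(name,depth):
    c=viewer.get_calibration(name); h,w=depth.shape
    u,v=np.meshgrid(np.arange(w),np.arange(h))
    p=cv2.undistortPoints(np.stack([u,v],-1).reshape(-1,1,2).astype(np.float64),K(c),np.array(c['dist_coeffs'],float)).reshape(h,w,2)
    P=np.stack([p[...,0]*depth,-p[...,1]*depth,-depth,np.ones_like(depth)],-1)
    return (P@np.linalg.inv(np.array(c['view'])).T)[...,:3]
E
python3 - <<'E'
from h import *
for n in ['scene','top']:
    p,d=viewer.camera(n); cv2.imwrite(f'pics/{n}0.png',p[...,::-1]); np.savez(f'{n}0.npz',p=p,d=d,P=cloud(n,d))
    c=viewer.get_calibration(n); print(n,c['fovy'],c['dist_coeffs'],np.linalg.inv(np.array(c['view'])).round(3).tolist(),(d>0).mean())
print(monitor.get_obs())
E
```

```text
scene 45.889492119810726 [-0.15417073  0.          0.          0.          0.        ] [[0.651, -0.428, 0.626, 1.345], [0.759, 0.355, -0.546, -0.559], [0.012, 0.831, 0.556, 0.806], [0.0, 0.0, 0.0, 1.0]] 0.9958699544270834
top 56.73005470858023 [0.01712608 0.         0.         0.         0.        ] [[0.01, 0.98, -0.198, 0.432], [-1.0, 0.012, 0.006, 0.105], [0.008, 0.198, 0.98, 0.97], [0.0, 0.0, 0.0, 1.0]] 0.9960174560546875
{'clock': 0.1, 'joint_pos': array([-1.21701202e+00,  2.41342805e-01,  3.86643022e-03,  1.33518114e+00,
       -1.34022275e-05,  1.57079447e+00]), 'joint_vel': array([ 1.44929438e-03, -1.06868800e-03,  2.18793953e-03, -1.91286331e-05,
        2.16964700e-03,  6.23136129e-04]), 'tau': array([ 4.05807577e-04, -3.73138404e+01,  2.53009808e+01,  1.08572486e-02,
        1.57826707e-05, -5.94643780e-06]), 'eef_pos': array([ 0.17302919, -0.46851544,  0.23050224]), 'tool_rot': array([ 9.84394746e-01,  1.75971922e-01, -1.70353069e-04, -9.14891936e-04]), 'ft_force': array([-0.2685828 ,  0.19275181, -0.00148151]), 'ft_torque': array([-0.06572236, -0.00016998,  0.00402634]), 'grasp_force': 0.0, 'grip_width': 0.08489623415081216}
```

View pics/scene0.png

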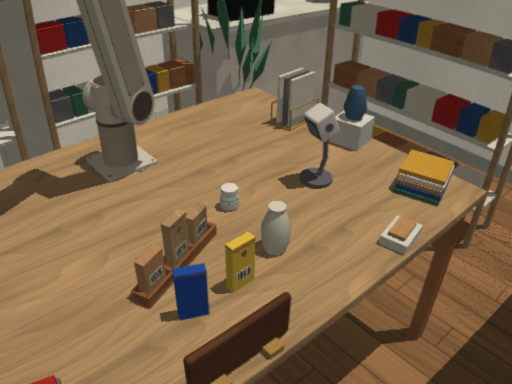

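View pics/top0.png

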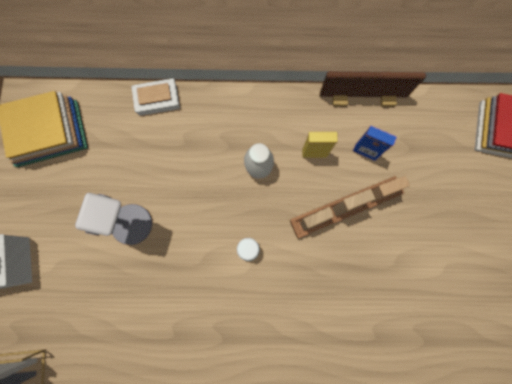

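Run:
```python
from h import *
s=np.load('scene0.npz'); t=np.load('top0.npz')
a=cv2.resize(s['p'][85:205,270:380],None,fx=4,fy=4,interpolation=cv2.INTER_CUBIC)
b=cv2.resize(s['p'][190:310,125:225],None,fx=4,fy=4,interpolation=cv2.INTER_CUBIC)
cv2.imwrite('pics/crop1.png',np.hstack([a,b])[:600,:,::-1])
T=t['P'];S=s['P']
for n,uv in dict(foot=(132,226),head=(98,215),jar=(248,250),vase=(259,153),rackL=(297,230),rackR=(405,185),b1=(319,216),b2=(358,200),b3=(388,188),yel=(320,137),blue=(378,135),table=(200,300)).items(): print(n,T[uv[1],uv[0]].round(3))
print()
for n,uv in dict(foot=(316,180),win=(312,118),headside=(330,125),tallfront=(178,225),talltop=(178,215),short=(152,255)).items(): print(n,S[uv[1],uv[0]].round(3))
# box tops from top view
m=(T[...,2]>.09)&(T[...,2]<.2); m[:, :285]=0; m[:150]=0; m[245:]=0; m[:,415:]=0
n,l,st,_=cv2.connectedComponentsWithStats(m.astype(np.uint8))
for i in range(1,n):
    if st[i,4]>20:
        q=T[l==i]; z=np.percentile(q[:,2],80); q=q[q[:,2]>z-.006]; print('top',st[i],z.round(3),q.mean(0).round(4),[np.round(x,4) for x in cv2.minAreaRect(q[:,:2].astype(np.float32)*1000)])
```

```text
foot [0.52  0.438 0.016]
head [0.52  0.425 0.253]
jar [0.459 0.126 0.072]
vase [0.689 0.102 0.139]
rackL [ 0.513 -0.     0.037]
rackR [ 0.619 -0.258  0.116]
b1 [ 0.541 -0.046  0.109]
b2 [ 0.574 -0.129  0.155]
b3 [ 0.61  -0.214  0.119]
yel [ 0.731 -0.047  0.142]
blue [ 0.738 -0.19   0.141]
table [0.331 0.251 0.001]

foot [0.547 0.42  0.017]
win [0.527 0.395 0.238]
headside [0.566 0.435 0.218]
tallfront [ 0.586 -0.128  0.13 ]
talltop [ 0.576 -0.119  0.15 ]
short [ 0.625 -0.225  0.115]
top [376 175  34  22 382] 0.119 [ 0.6182 -0.2292  0.1182] [array([ 618.6624, -229.7073]), array([28.0099, 71.7963]), np.float64(21.8765)]
top [338 188  37  26 435] 0.154 [ 0.5774 -0.1323  0.1529] [array([ 577.877 , -133.0079]), array([26.4145, 70.7711]), np.float64(22.4018)]
top [303 207  31  21 315] 0.11 [ 0.5393 -0.0447  0.1084] [array([539.3557, -44.4935]), array([25.8475, 69.5239]), np.float64(24.4662)]
```

View pics/crop1.png

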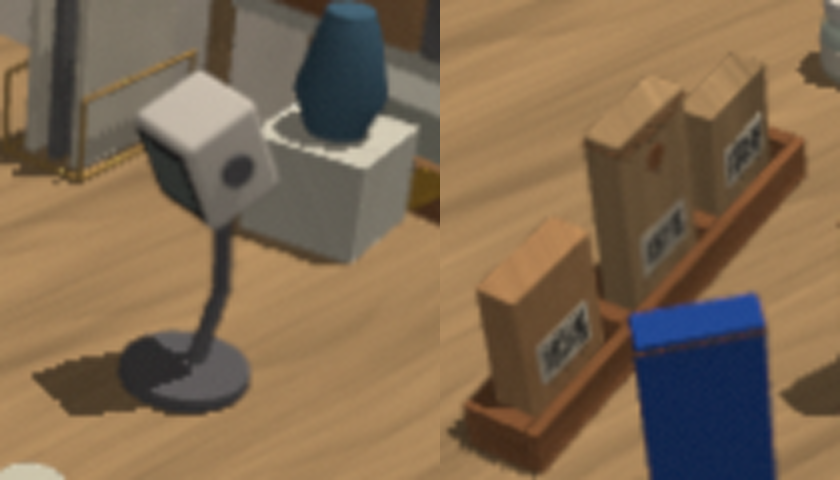

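Run:
```python
from h import *
for n in ['scene','top']:
    z=np.load(n+'0.npz'); P=z['P']; I=z['p'].astype(int)
    m=(abs(P[...,0]-.53)<.12)&(abs(P[...,1]-.42)<.11)&(P[...,2]>.165)&(P[...,2]<.29)
    G=np.zeros_like(P); 
    dx=P[2:,1:-1]-P[:-2,1:-1]; 
    dy=P[1:-1,2:]-P[1:-1,:-2]
    N=np.cross(dy,dx); N/=np.linalg.norm(N,axis=-1,keepdims=True)+1e-12
    N[...,:]*=1; G[1:-1,1:-1]=-N
    mm=cv2.erode(m.astype(np.uint8),np.ones((3,3)))>0
    print(n,m.sum(),P[m].min(0),P[m].max(0))
    pts=P[m]; left=np.ones(len(pts),bool); rng=np.random.default_rng(0)
    for k in range(3):
        best=None; idx=np.where(left)[0]
        if len(idx)<25: break
        for _ in range(600):
            a,b,c=pts[rng.choice(idx,3,False)]; nn=np.cross(b-a,c-a); L=np.linalg.norm(nn)
            if L<1e-4: continue
            nn/=L; inl=left&(abs((pts-a)@nn)<.0025)
            if best is None or inl.sum()>best.sum(): best=inl
        q=pts[best]; c=q.mean(0); nn=np.linalg.svd(q-c)[2][2]
        cam=np.linalg.inv(np.array(viewer.get_calibration(n)['view']))[:3,3]
        if nn@(cam-c)<0: nn=-nn
        print(k,best.sum(),'c',c.round(4),'n',nn.round(3),'d',(nn@c).round(4),'col',I[m][best].mean(0).round(),'yaw',np.degrees(np.arctan2(nn[1],nn[0])).round(1),'el',np.arcsin(nn[2]).round(3))
        left&=~best
```

```text
scene 869 [0.48312233 0.38701266 0.16540347] [0.5714463  0.4771866  0.26223651]
0 267 c [0.561  0.4315 0.2134] n [ 0.978 -0.208 -0.002] d 0.4583 col [119. 112. 103.] yaw -12.0 el -0.002
1 242 c [0.5241 0.4226 0.2479] n [-0.104 -0.43   0.897] d -0.0139 col [191. 180. 165.] yaw -103.7 el 1.113
2 161 c [0.523  0.4085 0.2009] n [-0.152 -0.905 -0.398] d -0.5288 col [61. 59. 54.] yaw -99.5 el -0.409
top 1467 [0.48060488 0.39090364 0.20998532] [0.57047041 0.46476045 0.26596948]
0 1145 c [0.5216 0.4257 0.2509] n [-0.09  -0.421  0.903] d 0.0003 col [197. 193. 189.] yaw -102.1 el 1.126
1 158 c [0.5219 0.4284 0.2471] n [-0.101 -0.418  0.903] d -0.0087 col [169. 163. 157.] yaw -103.7 el 1.127
2 60 c [0.52   0.4243 0.2536] n [-0.088 -0.429  0.899] d -0.0 col [202. 197. 193.] yaw -101.6 el 1.117
```

```bash
cat >> h.py <<'E'
from scipy.spatial.transform import Rotation as Ro
def boxR(yaw,tilt=0): # box axes; x tips up by tilt
    return Ro.from_euler('z',yaw)*Ro.from_euler('y',-tilt)
TOOL=Ro.from_matrix(np.array([[0,1,0],[1,0,0],[0,0,-1]]).T) # tool x=box y, tool y=box x, tool z=-box z
def inc(p,R):
    o=monitor.get_obs(); C=Ro.from_quat(o['tool_rot'])
    print('d cm',(C.inv().apply(np.array(p)-o['eef_pos'])*100).round(2),'w',(C.inv()*R).as_rotvec().round(3),'| at',o['eef_pos'].round(4),'grip',o['grip_width'],'f',o['grasp_force'],o['ft_force'].round(1),'t',o['clock'])
E
python3 - <<'E'
from h import *
R=boxR(np.radians(22.7))*TOOL
inc([.577,-.1325,.225],R)
W=np.array([.520,.411,.199]);B=boxR(np.radians(78),.43)
print(B.as_matrix().round(3))
o=W+B.apply([-.110-.013,0,-.045]); print('box origin',o,'tcp',o+B.apply([0,0,.088]))
E
```

```text
d cm [ 49.54 -17.52   0.58] w [-1.000e-03 -1.000e-03 -1.613e+00] | at [ 0.173  -0.4685  0.2305] grip 0.08489623415081216 f 0.0 [-0.3  0.2 -0. ] t 0.1
[[ 0.189 -0.978 -0.087]
 [ 0.889  0.208 -0.408]
 [ 0.417  0.     0.909]]
box origin [0.50065515 0.31998962 0.10682143] tcp [0.49302798 0.28410664 0.18681042]
```

arm_command:
  increments:
    - {"dx": 4.9, "dy": -1.75, "dz": 0, "wz": -0.14, "grip": 6}
    - {"dx": 9.9, "dy": -3.5, "wz": -0.28, "grip": 6}
    - {"dx": 14.8, "dy": -5.25, "wz": -0.42, "grip": 6}
    - {"dx": 19.8, "dy": -7, "wz": -0.56, "grip": 6}
    - {"dx": 24.7, "dy": -8.75, "wz": -0.7, "grip": 6}
    - {"dx": 29.7, "dy": -10.5, "wz": -0.84, "grip": 6}
    - {"dx": 34.6, "dy": -12.25, "wz": -0.98, "grip": 6}
    - {"dx": 39.6, "dy": -14, "wz": -1.12, "grip": 6}
    - {"dx": 44.5, "dy": -15.75, "wz": -1.26, "grip": 6}
    - {"dx": 47, "dy": -16.6, "wz": -1.4, "grip": 6}

```text
validation failed for argument at $.in...
```

Run:
```python
from h import *
inc([.577,-.1325,.225],boxR(np.radians(22.7))*TOOL)
```

```text
d cm [ 49.54 -17.52   0.58] w [-1.000e-03 -1.000e-03 -1.613e+00] | at [ 0.173  -0.4685  0.2305] grip 0.08489623415081216 f 0.0 [-0.3  0.2 -0. ] t 0.1
```

arm_command:
  increments:
    - {"dx": 49.5, "dy": -17.5, "dz": 0.5, "wx": 0, "wy": 0, "wz": -1.61, "grip": 6}
    - {"dx": 49.5, "dy": -17.5, "dz": 0.5, "wx": 0, "wy": 0, "wz": -1.61, "grip": 6}
    - {"dx": 49.5, "dy": -17.5, "dz": 0.5, "wx": 0, "wy": 0, "wz": -1.61, "grip": 6}
    - {"dx": 49.5, "dy": -17.5, "dz": 0.5, "wx": 0, "wy": 0, "wz": -1.61, "grip": 6}
    - {"dx": 49.5, "dy": -17.5, "dz": 0.5, "wx": 0, "wy": 0, "wz": -1.61, "grip": 6}
    - {"dx": 49.5, "dy": -17.5, "dz": 0.5, "wx": 0, "wy": 0, "wz": -1.61, "grip": 6}
    - {"dx": 49.5, "dy": -17.5, "dz": 0.5, "wx": 0, "wy": 0, "wz": -1.61, "grip": 6}
    - {"dx": 49.5, "dy": -17.5, "dz": 0.5, "wx": 0, "wy": 0, "wz": -1.61, "grip": 6}
    - {"dx": 49.5, "dy": -17.5, "dz": 0.5, "wx": 0, "wy": 0, "wz": -1.61, "grip": 6}
    - {"dx": 49.5, "dy": -17.5, "dz": 0.5, "wx": 0, "wy": 0, "wz": -1.61, "grip": 6}

```text
clock: 1.1
eef_pos: [0.5587, -0.1477, 0.226]
tool_rot: [0.598, 0.802, -0.0, -0.0]
ft_force: [1.3, -0.9, -0.2]
grip_width: 0.0601
grasp_force: 0.0
```

Run:
```python
from h import *
inc([.577,-.1325,.225],boxR(np.radians(22.7))*TOOL)
```

```text
d cm [0.93 2.18 0.1 ] w [-0.001 -0.    -0.107] | at [ 0.5587 -0.1477  0.226 ] grip 0.06009264211385404 f 0.0 [ 1.3 -0.9 -0.2] t 1.1
```

arm_command:
  increments:
    - {"dx": 0.9, "dy": 2.0, "dz": 0, "wx": 0, "wy": 0, "wz": -0.1, "grip": 6}
    - {"dx": 0.9, "dy": 2.0, "dz": 0, "wx": 0, "wy": 0, "wz": -0.1, "grip": 6}
    - {"dx": 0.9, "dy": 2.0, "dz": 0, "wx": 0, "wy": 0, "wz": -0.1, "grip": 6}
    - {"dx": 0.9, "dy": 2.0, "dz": 0, "wx": 0, "wy": 0, "wz": -0.1, "grip": 6}

```text
clock: 1.5
eef_pos: [0.5734, -0.1359, 0.2263]
tool_rot: [0.56, 0.828, -0.0, -0.0]
ft_force: [-0.2, 0.1, -0.5]
grip_width: 0.0601
grasp_force: 0.0
```

Run:
```python
from h import *
inc([.577,-.1325,.101],boxR(np.radians(22.7))*TOOL)
p,d=viewer.camera('scene'); a=cv2.resize(p[120:320,90:260],None,fx=3,fy=3,interpolation=cv2.INTER_CUBIC); cv2.imwrite('pics/s1.png',a[...,::-1])
```

```text
d cm [ 0.18  0.47 12.53] w [-0.001 -0.    -0.015] | at [ 0.5734 -0.1359  0.2263] grip 0.06014447086857722 f 0.0 [-0.2  0.1 -0.5] t 1.5
```

View pics/s1.png

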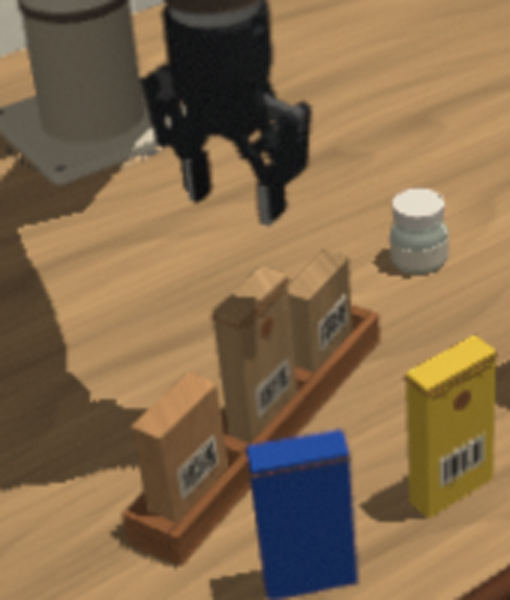

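The open gripper hangs above the tall box (crop pixel 255,300), with its fingers on either side of the thin direction. I'll descend and close.

arm_command:
  increments:
    - {"dx": 0.2, "dy": 0.45, "dz": 2, "wx": 0, "wy": 0, "wz": -0.015, "grip": 6}
    - {"dx": 0.2, "dy": 0.45, "dz": 4, "wx": 0, "wy": 0, "wz": -0.015, "grip": 6}
    - {"dx": 0.2, "dy": 0.45, "dz": 6, "wx": 0, "wy": 0, "wz": -0.015, "grip": 6}
    - {"dx": 0.2, "dy": 0.45, "dz": 8, "wx": 0, "wy": 0, "wz": -0.015, "grip": 6}
    - {"dx": 0.2, "dy": 0.45, "dz": 10, "wx": 0, "wy": 0, "wz": -0.015, "grip": 6}
    - {"dx": 0.2, "dy": 0.45, "dz": 11.5, "wx": 0, "wy": 0, "wz": -0.015, "grip": 6}
    - {"dx": 0.2, "dy": 0.45, "dz": 12.5, "wx": 0, "wy": 0, "wz": -0.015, "grip": 6}
    - {"dx": 0.2, "dy": 0.45, "dz": 12.5, "wx": 0, "wy": 0, "wz": -0.015, "grip": 6}
    - {"dx": 0.2, "dy": 0.45, "dz": 12.5, "wx": 0, "wy": 0, "wz": -0.015, "grip": 5}

```text
clock: 2.45
eef_pos: [0.5778, -0.1322, 0.1022]
tool_rot: [0.554, 0.833, 0.0, 0.0]
ft_force: [-0.1, 0.5, -0.9]
grip_width: 0.0502
grasp_force: 0.0
```

Run:
```python
from h import *
inc([.577,-.1325,.101],boxR(np.radians(22.7))*TOOL)
```

```text
d cm [ 0.01 -0.09  0.12] w [0.001 0.    0.001] | at [ 0.5778 -0.1322  0.1022] grip 0.050211252225222554 f 0.0 [-0.1  0.5 -0.9] t 2.45
```

arm_command:
  increments:
    - {"dx": 0, "dy": 0, "dz": 0, "wx": 0, "wy": 0, "wz": 0, "grip": 4}
    - {"dx": 0, "dy": 0, "dz": 0, "wx": 0, "wy": 0, "wz": 0, "grip": 3.2}
    - {"dx": 0, "dy": 0, "dz": 0, "wx": 0, "wy": 0, "wz": 0, "grip": 2.8}
    - {"dx": 0, "dy": 0, "dz": 0, "wx": 0, "wy": 0, "wz": 0, "grip": 2.4}
    - {"dx": 0, "dy": 0, "dz": 0, "wx": 0, "wy": 0, "wz": 0, "grip": 1}
    - {"dx": 0, "dy": 0, "dz": 0, "wx": 0, "wy": 0, "wz": 0, "grip": 0}
    - {"dx": 0, "dy": 0, "dz": 0, "wx": 0, "wy": 0, "wz": 0, "grip": 0}

```text
clock: 3.15
eef_pos: [0.5778, -0.1319, 0.1023]
tool_rot: [0.553, 0.833, -0.0, 0.0]
ft_force: [-1.9, -0.3, 5.6]
grip_width: 0.025
grasp_force: 59.1
```

arm_command:
  increments:
    - {"dx": 0, "dy": 0, "dz": -0.5, "wx": 0, "wy": 0, "wz": 0, "grip": 0}
    - {"dx": 0, "dy": 0, "dz": -1.5, "wx": 0, "wy": 0, "wz": 0, "grip": 0}
    - {"dx": 0, "dy": 0, "dz": -3, "wx": 0, "wy": 0, "wz": 0, "grip": 0}
    - {"dx": 0, "dy": 0, "dz": -5, "wx": 0, "wy": 0, "wz": 0, "grip": 0}
    - {"dx": 0, "dy": 0, "dz": -7, "wx": 0, "wy": 0, "wz": 0, "grip": 0}
    - {"dx": 0, "dy": 0, "dz": -9, "wx": 0, "wy": 0, "wz": 0, "grip": 0}
    - {"dx": 0, "dy": 0, "dz": -11, "wx": 0, "wy": 0, "wz": 0, "grip": 0}
    - {"dx": 0, "dy": 0, "dz": -12.5, "wx": 0, "wy": 0, "wz": 0, "grip": 0}
    - {"dx": 0, "dy": 0, "dz": -13, "wx": 0, "wy": 0, "wz": 0, "grip": 0}
    - {"dx": 0, "dy": 0, "dz": -13, "wx": 0, "wy": 0, "wz": 0, "grip": 0}

```text
clock: 4.15
eef_pos: [0.5783, -0.1316, 0.2324]
tool_rot: [0.553, 0.833, 0.0, 0.001]
ft_force: [-0.5, -0.3, -1.4]
grip_width: 0.0251
grasp_force: 58.7
```

Run:
```python
from h import *
inc([.500,.22,.23],boxR(np.radians(78),0.)*TOOL)
inc([.500,.22,.23],boxR(np.radians(78),.43)*TOOL)
```

```text
d cm [35.45  6.41  0.22] w [ 0.001  0.002 -0.963] | at [ 0.5783 -0.1316  0.2324] grip 0.025108322266122078 f 58.71442258358002 [-0.5 -0.3 -1.4] t 4.15
d cm [35.45  6.41  0.22] w [-0.395  0.209 -0.947] | at [ 0.5783 -0.1316  0.2324] grip 0.025108322266122078 f 58.71442258358002 [-0.5 -0.3 -1.4] t 4.15
```

arm_command:
  increments:
    - {"dx": 2, "dy": 0.4, "dz": 0, "wx": 0, "wy": 0, "wz": -0.05, "grip": 0}
    - {"dx": 5.5, "dy": 1, "dz": 0, "wx": 0, "wy": 0, "wz": -0.15, "grip": 0}
    - {"dx": 9.5, "dy": 1.7, "dz": 0, "wx": 0, "wy": 0, "wz": -0.26, "grip": 0}
    - {"dx": 14, "dy": 2.5, "dz": 0, "wx": 0, "wy": 0, "wz": -0.38, "grip": 0}
    - {"dx": 18.5, "dy": 3.3, "dz": 0, "wx": 0, "wy": 0, "wz": -0.5, "grip": 0}
    - {"dx": 23, "dy": 4.2, "dz": 0, "wx": 0, "wy": 0, "wz": -0.62, "grip": 0}
    - {"dx": 27.5, "dy": 5, "dz": 0, "wx": 0, "wy": 0, "wz": -0.74, "grip": 0}
    - {"dx": 31.5, "dy": 5.7, "dz": 0, "wx": 0, "wy": 0, "wz": -0.86, "grip": 0}
    - {"dx": 34.5, "dy": 6.2, "dz": 0, "wx": 0, "wy": 0, "wz": -0.94, "grip": 0}
    - {"dx": 35.4, "dy": 6.4, "dz": 0, "wx": 0, "wy": 0, "wz": -0.963, "grip": 0}

```text
clock: 5.15
eef_pos: [0.4979, 0.2223, 0.2302]
tool_rot: [0.102, 0.995, -0.0, -0.001]
ft_force: [0.0, -0.2, -2.4]
grip_width: 0.0254
grasp_force: 58.8
```

arm_command:
  increments:
    - {"dx": 0, "dy": 0, "dz": 0, "wx": 0, "wy": 0, "wz": 0, "grip": 0}
    - {"dx": 0, "dy": 0, "dz": 0, "wx": 0, "wy": 0, "wz": 0, "grip": 0}
    - {"dx": 0, "dy": 0, "dz": 0, "wx": 0, "wy": 0, "wz": 0, "grip": 0}

```text
clock: 5.45
eef_pos: [0.4999, 0.2181, 0.2312]
tool_rot: [0.106, 0.994, -0.0, -0.0]
ft_force: [0.5, -0.1, -2.5]
grip_width: 0.0259
grasp_force: 58.8
```

Run:
```python
from h import *
inc([.493,.284,.188],boxR(np.radians(78),.43)*TOOL)
for n in ['scene','top']:
    p,d=viewer.camera(n); P=cloud(n,d); np.savez(n+'1.npz',p=p,d=d,P=P)
    cv2.imwrite(f'pics/{n}1.png',p[...,::-1])
```

```text
d cm [2.06 6.3  4.32] w [-0.431  0.    -0.003] | at [0.4999 0.2181 0.2312] grip 0.02586134108890819 f 58.773377537727356 [ 0.5 -0.1 -2.5] t 5.45
```

View pics/scene1.png

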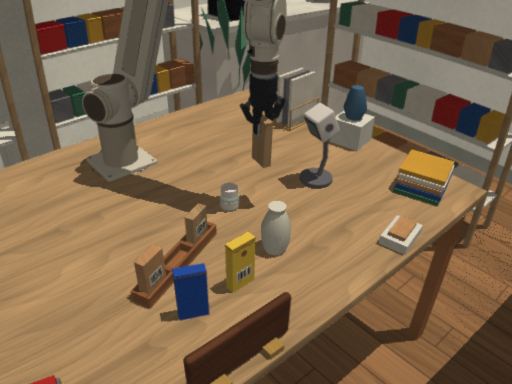

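The box hangs upright in the gripper (scene pixel 262,148), and the other goods are undisturbed. Next I'll tip it and move in.

arm_command:
  increments:
    - {"dx": 0.1, "dy": 0.4, "dz": 0.2, "wx": -0.03, "wy": 0, "wz": 0, "grip": 0}
    - {"dx": 0.3, "dy": 1, "dz": 0.7, "wx": -0.08, "wy": 0, "wz": 0, "grip": 0}
    - {"dx": 0.6, "dy": 1.8, "dz": 1.2, "wx": -0.13, "wy": 0, "wz": 0, "grip": 0}
    - {"dx": 0.9, "dy": 2.6, "dz": 1.8, "wx": -0.18, "wy": 0, "wz": 0, "grip": 0}
    - {"dx": 1.2, "dy": 3.5, "dz": 2.4, "wx": -0.24, "wy": 0, "wz": 0, "grip": 0}
    - {"dx": 1.5, "dy": 4.4, "dz": 3, "wx": -0.3, "wy": 0, "wz": 0, "grip": 0}
    - {"dx": 1.8, "dy": 5.2, "dz": 3.6, "wx": -0.36, "wy": 0, "wz": 0, "grip": 0}
    - {"dx": 1.9, "dy": 5.8, "dz": 4, "wx": -0.4, "wy": 0, "wz": 0, "grip": 0}
    - {"dx": 2.0, "dy": 6.2, "dz": 4.2, "wx": -0.43, "wy": 0, "wz": 0, "grip": 0}
    - {"dx": 2.0, "dy": 6.2, "dz": 4.2, "wx": -0.43, "wy": 0, "wz": 0, "grip": 0}

```text
clock: 6.55
eef_pos: [0.4922, 0.2831, 0.1886]
tool_rot: [0.103, 0.972, 0.212, 0.022]
ft_force: [-0.3, 0.5, -1.6]
grip_width: 0.0254
grasp_force: 58.8
```

arm_command:
  increments:
    - {"dx": 0, "dy": 0, "dz": 0, "wx": 0, "wy": 0, "wz": 0, "grip": 0}
    - {"dx": 0, "dy": 0, "dz": 0, "wx": 0, "wy": 0, "wz": 0, "grip": 0}
    - {"dx": 0, "dy": 0, "dz": 0, "wx": 0, "wy": 0, "wz": 0, "grip": 0}
    - {"dx": 0, "dy": 0, "dz": 0, "wx": 0, "wy": 0, "wz": 0, "grip": 0}

```text
clock: 6.95
eef_pos: [0.4932, 0.2845, 0.1898]
tool_rot: [0.102, 0.972, 0.212, 0.023]
ft_force: [0.7, -0.3, -1.9]
grip_width: 0.0256
grasp_force: 58.8
```

Run:
```python
from h import *
inc([.493,.284,.188],boxR(np.radians(78),.43)*TOOL)
p,d=viewer.camera('scene'); np.savez('scene2.npz',p=p,d=d,P=cloud('scene',d))
a=cv2.resize(p[60:210,210:380],None,fx=4,fy=4,interpolation=cv2.INTER_CUBIC); cv2.imwrite('pics/s2.png',a[...,::-1])
```

```text
d cm [ 0.01 -0.12  0.15] w [ 0.     0.001 -0.   ] | at [0.4932 0.2845 0.1898] grip 0.025579466157177967 f 58.816577196121216 [ 0.7 -0.3 -1.9] t 6.95
```

View pics/s2.png

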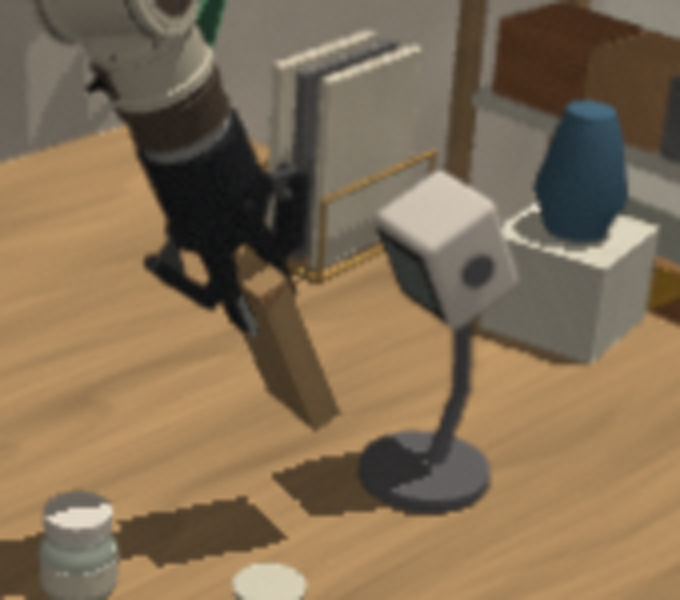

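Run:
```python
from h import *
W=np.array([.520,.411,.199]);B=boxR(np.radians(78),.43)
z=np.load('scene2.npz'); Q=B.inv().apply((z['P']-W).reshape(-1,3)).reshape(z['P'].shape)*1000
I=z['p'].astype(int); g=I.sum(-1)
v,u=np.mgrid[:384,:512]
m=(abs(Q[...,0]+123)<30)&(abs(Q[...,1]+35)<15)&(Q[...,2]<45)&(Q[...,2]>-80)&(u<300)
q=Q[m]; print('side',m.sum()); print(np.percentile(q,[2,50,98],axis=0).round(1))
for lo in range(-60,45,15):
    s=q[(q[:,2]>=lo)&(q[:,2]<lo+15)]
    if len(s)>5: print(lo,np.percentile(s[:,0],[5,50,95]).round(1),np.median(s[:,1]).round(1))
hm=(abs(Q[...,0])<14)&(abs(Q[...,1])<45)&(abs(Q[...,2])<60)
for nm,k in (('dark',hm&(g<170)),('light',hm&(g>=250))): print(nm,k.sum(),np.percentile(Q[k],[2,50,98],axis=0).round(1).tolist())
t=np.load('top0.npz'); Q=B.inv().apply((t['P']-W).reshape(-1,3)).reshape(-1,3)*1000
k=(abs(Q[:,0]-35)<60)&(abs(Q[:,1])<60)&(abs(Q[:,2]-44)<12); print('headtop',np.percentile(Q[k],[1,50,99],axis=0).round(1).tolist())
```

```text
side 221
[[-136.9  -38.8  -40.4]
 [-125.8  -34.     3.6]
 [-111.1  -22.    43.3]]
-45 [-136.9 -124.5 -113.5] -33.4
-30 [-136.7 -126.4 -112.2] -34.3
-15 [-136.  -125.8 -112.1] -34.4
0 [-136.5 -125.3 -112.2] -33.9
15 [-136.  -125.  -112.8] -33.8
30 [-135.6 -126.2 -112.5] -33.6
dark 127 [[-3.7, -27.2, -34.0], [-1.7, -0.4, -1.4], [0.4, 29.4, 27.3]]
light 184 [[-0.5, -38.9, -37.1], [5.8, -31.1, 29.6], [13.2, 31.3, 41.2]]
headtop [[0.5, -35.8, 33.3], [35.5, 1.8, 40.8], [68.3, 38.4, 44.6]]
```

```bash
python3 -c "
from h import *
o=monitor.get_obs(); print(abs(o['joint_vel']).max(),o['grasp_force'])
print(job.job_done())"
```

```text
0.004113827722616639 58.81650388240814
the job is handed in; nothing more can be done
None
```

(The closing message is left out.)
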